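Stack the specimen trays on their lugs for the courier

TASK

Stack the three white specimen trays for the courier so that they stand on their rim lugs and do not nest: leave the tray with the flat cold brick where it is, set the tray of lying tubes on it first, then the tray of standing bottles on top. Turn each tray half round to the one beneath it, so that its one-lug end comes over the two-lug end below and it sits level on the lugs inside the rim. Carry the trays level, lower them gently rather than dropping them, and do not disturb the other things on the bench.

Things in the scene. Friction and masses are not known exactly. Their poses are not given: they have to be found in the camera images.
- tray_brick_centre (a point): Bottom tray: carries a flat grey cold brick (top 32 mm above the tray's underside); 0.75 kg. All three trays are the same plain white open box: rim 164 mm long (x) by 68 wide (y), 60 high, walls 3, tapering to 144 x 48 outside at the bottom. Point: the tray's middle, half-way up, 30 mm above its underside; z up, x lengthwise to its one-lug end.
- tray_brick_one_lug_end (a point): Point on the brick tray 70 mm from its middle point along +x. Every tray has, inside its rim, ONE lug in the middle of its +x end and TWO lugs in the corners of its -x end; lug tops are 52 mm above the tray's underside.
- tray_tubes_centre (a point): Tray with two capped tubes lying flat (tops 28 mm above its underside); 0.32 kg. Same shape, point and axes as the brick tray. On the middle of each long side every tray has a flat upright grip pad, 46 mm long, from 42 to 60 mm above the underside; the two pads are 68 mm apart over their outer faces.
- tray_tubes_one_lug_end (a point): Same on the tube tray. A tray turned half round to the one below rests on its lugs, its underside 52 mm above the other's, with about 4 mm of play sideways; turned the same way, its slotted ends pass the lugs and it sinks onto the contents (nested).
- tray_bottles_centre (a point): Tray with three amber bottles with white caps standing in a row along its length, tops 85 mm above its underside (25 mm above the rim); 0.42 kg. Same shape, grip pads, point and axes as the other trays.
- tray_bottles_one_lug_end (a point): Same on the bottle tray: 70 mm from its middle point along +x, 30 mm above its underside.
- strip_bottle: Bystander: black upright bottle, 64 mm across, 130 mm high; origin at the centre of its underside.
- jar_a: Bystander: clear sample jar with yellow cap, 54 mm across, 72 mm high; origin at the centre of its underside.
- jar_b: Bystander: as jar_a.
- tube_rack: Bystander: small blue rack 50 x 50 mm with four capped tubes, 80 mm high; origin at the centre of its underside.
- pipette_stand: Fixed obstacle: pipette stand with hanging white pipettes, 70 mm across, 272 mm tall; origin at the centre of its underside.
- cassette_a: Bystander: flat white test cassette 70 x 20 x 5 mm on the bench; origin at the centre of its underside.
- cassette_b: Bystander: as cassette_a.
Things that resemble listed ones, but are neither listed nor needed, are in the scene too. What is shaped like the part that bears tray_bottles_centre but brown is not meant.

How it is judged:
On the way:
1. the tray of tubes stands on the lugs of the brick tray, turned half round to it (z of tray_tubes_centre in the frame of tray_brick_centre between 0.046 and 0.057 m and horizontal distance between tray_tubes_centre and tray_brick_centre below 0.012 m and x of tray_tubes_one_lug_end in the frame of tray_brick_centre below -0.055 m and angle between the x axis of tray_tubes_centre and the x axis of tray_brick_centre, either way round below 0.12 rad and angle between tray_tubes_centre's own z axis and vertical below 0.07 rad), for 0.3 s.
At the end, for the whole second after the job is handed in: Tube tray on brick tray, bottle tray on tube tray, each half-turned to the one below (within 0.12 rad), centred within 12 mm, 46 to 57 mm higher than the one below and level (0.07 rad); brick tray within 30 mm of its start and level; all at rest (all of step 1 and z of tray_bottles_centre in the frame of tray_tubes_centre between 0.046 and 0.057 m and horizontal distance between tray_bottles_centre and tray_tubes_centre below 0.012 m and x of tray_bottles_one_lug_end in the frame of tray_tubes_centre below -0.055 m and angle between the x axis of tray_bottles_centre and the x axis of tray_tubes_centre, either way round below 0.12 rad and angle between each of tray_bottles_centre, tray_brick_centre's own z axis and vertical below 0.07 rad and distance of tray_brick_centre from where it was at the start of the episode below 0.03 m and linear speed of each of tray_brick, tray_tubes, tray_bottles below 0.02 m/s and angular speed of each of tray_brick, tray_tubes, tray_bottles below 0.15 rad/s); the robot touches nothing.
It fails at once if a bystander is shoved more than 30 mm or knocked over (distance of any of strip_bottle, jar_a, jar_b, tube_rack, cassette_a, cassette_b from where it was at the start of the episode above 0.03 m or angle between any of strip_bottle, jar_a, jar_b, tube_rack, cassette_a, cassette_b's own z axis and vertical above 0.5 rad).
It fails at once if a tray is tipped more than 0.5 rad (angle between any of tray_brick_centre, tray_tubes_centre, tray_bottles_centre's own z axis and vertical above 0.5 rad).
It fails at once if the brick tray is moved more than 40 mm (distance of tray_brick_centre from where it was at the start of the episode above 0.04 m).
It fails at once if a tray is let fall onto the tray it belongs on (faster than 0.45 m/s close above it) ((horizontal distance between tray_tubes_centre and tray_brick_centre below 0.03 m and z of tray_tubes_centre in the frame of tray_brick_centre below 0.09 m and linear speed of tray_tubes above 0.45 m/s) or (horizontal distance between tray_bottles_centre and tray_tubes_centre below 0.03 m and z of tray_bottles_centre in the frame of tray_tubes_centre below 0.09 m and linear speed of tray_bottles above 0.45 m/s)).
It also fails if it takes over 72 s, if anything falls off the work surface, if the arm or the gripper's body presses on something with over 40 N, if the wrist force passes 120 N, or if a joint passes its speed limit or range.

ROBOT

A 6-joint arm with a two-finger parallel gripper is mounted at the origin on the work surface. World frame = base frame: x ahead of the robot, y to its left, z up, the work surface at z = 0. Lengths are in m, angles in rad, forces in N, time in s.
With the tool pointing down it reaches from about 0.25 to 0.775 m from the base axis. Payload 4 kg.
Tool frame: the origin (TCP) lies at the centre of the arm's flange, where the gripper is bolted on; the fingertips stand 199 mm ahead of it and the grasp point (between the pads) lies 180 mm ahead of it; z points along the fingers, y is the line along which they close (so a half turn about z gives the same grasp; the last joint's range is limited). The gripper opens to 94 mm and grips with 3 to 60 N. Pads are 16 mm wide; open, the fingers measure 119 mm over their backs; the gripper's body (75 mm by 177 mm) begins 78 mm behind the grasp point.
Start: joints at [-1.301, 0.087, 1.371, -0, 1.684, -0.103], TCP at [0.2, -0.512, 0.405] pointing down, gripper open.
Joint ranges: [-3.1, 3.1], [-0.76, 2.03], [0.27, 2.55], [-1.08, 4.22], [0.17, 2.65], [-2.57, 2.57]. Speed limits (rad/s): [2.79, 2.79, 3.14, 3.14, 3.14, 3.14].

INTERFACE

Orientations are given as a 3x3 rotation matrix whose columns are the frame's x, y, z axes.
In Python, from station import manip gives the robot as it stands.
- The arm moves only by the tool play_rows, never from a script. Its argument "increments" is a list of rows, each a list of 2 entries, a list of its own where there are three numbers: the shift along the tool's x, y, z in cm, then the turn, a rotation vector about the tool's x, y, z in degrees. In form: [[[x, y, z], [ax, ay, az]], ...]. A call has 1 to 10 rows; each row shifts and turns the commanded pose from where the row before left it, along the tool's axes as they then stand; what a row does not reach is not made up. A row lasts 1/8 s, in which the tool goes at most 62.5 mm and 10.7 degrees, less where a joint would pass 70% of its speed; a pose out of reach is approached as far as the arm can. A call is refused whole if a number of a shift passes 6.25 or a number of a turn 10.7, either way. A call with a gripper value outside its range is refused whole. "claw" is the finger opening in cm, from 0 to 9.4, set as the call begins (left out, the last holds). The fingers move at their own pace and stop on an object; the grip force is fixed at half the most. Time passes only in rows, so rows that do not move let the fingers close. It gives the time, the measured TCP pose, the force, the opening and the grip force at its end, in the units of the state.
- manip.sense(): the state, without advancing time (a new reading comes with each control period).
- manip.camera(name): name is "scene" or "top" or "wrist"; returns a dict with "img" (384x512x3 uint8, red, green, blue), "vfov" (degrees; the focal length in pixels is half the picture's height over the tangent of half this angle, whatever the lens; pixels are square), "cx", "cy" (the principal point, pixels), "rvec" (rotation vector, rad) and "tvec" (3), from world to camera coordinates, as OpenCV has them; the wrist camera has in their place "mount" (4x4, takes a point from camera to tool coordinates, whose origin is the TCP and whose axes are the flange's). Camera axes: x right, y down, z forward; pixel columns grow to the right and rows downward; lengths in m; the calibration is good to about 2 mm. A picture is of the moment at which its call begins: read the wrist's pose just before it. There is no depth.
- manip.finish_job(): hands the job in; it is judged then, once.
The state is a dict: "t": time; "joint_positions": joint angles; "qd": joint speeds; "joint_torque": joint torques, N m; "tcp_pos": TCP position; "ee_rot": TCP orientation; "wrist_force": force on the tool from outside, world axes, zero at the start; "moment": the same for the moment, N m; "grip_width": opening from 0.0 (shut) to 1.0 (fully open); "finger_force": force on a finger pad.
Only numpy, scipy, OpenCV 4.12 (cv2) and the standard library are available. Lean on these libraries where they do the work, as an engineer would, in place of code of your own. Each camera call takes 0.05 s, during which the arm holds its last target. There are 200 camera calls.

## Working session

There is one attempt and no reset: what is moved stays moved. The work goes in short steps, Python scripts to look and compute and a tool call to move; the robot and the scene stay as the last step left them, time stands still between calls to the robot, and variables do not carry over. Pictures are saved under pics/ and viewed, at most 10 in all, crops included, and the job is handed in when it is done.

Besides the shell and the picture viewer there is one more tool, called after ">>>" as name(argument=value, ...) on one line, values as JSON. play_rows: Moves the arm, as the interface text tells. Its arguments: {"type":"object","properties":{"increments":{"type":"array"},"claw":{"type":"number"}},"required":["increments"]}

```bash
mkdir -p pics; ls
cat > h.py <<'E'
import numpy as np, cv2, pickle
from station import manip
def snap(name,f):
    s=manip.sense(); c=manip.camera(name); c['s']={k:np.array(s[k]) for k in('tcp_pos','ee_rot')}
    cv2.imwrite(f'pics/{f}.png',cv2.cvtColor(c['img'],cv2.COLOR_RGB2BGR)); pickle.dump(c,open(f'{f}.pkl','wb')); return c
def load(f): return pickle.load(open(f'{f}.pkl','rb'))
def cam(c):
    f=c['img'].shape[0]/2/np.tan(np.radians(c['vfov'])/2)
    if 'mount' in c:
        T=np.eye(4);T[:3,:3]=c['s']['ee_rot'];T[:3,3]=c['s']['tcp_pos'];W=T@np.array(c['mount']);R=W[:3,:3].T;o=W[:3,3]
    else:
        R=cv2.Rodrigues(np.array(c['rvec'],float))[0];o=-R.T@np.array(c['tvec'],float).ravel()
    return f,R,o
def px2w(c,uv,z):
    f,R,o=cam(c);uv=np.atleast_2d(uv).astype(float)
    d=np.c_[(uv[:,0]-c['cx'])/f,(uv[:,1]-c['cy'])/f,np.ones(len(uv))]@R
    return o+d*((z-o[2])/d[:,2])[:,None]
def w2px(c,P):
    f,R,o=cam(c);q=(np.atleast_2d(P)-o)@R.T
    return np.c_[c['cx']+f*q[:,0]/q[:,2],c['cy']+f*q[:,1]/q[:,2]]
E
python3 - <<'E'
from h import *
s=manip.sense();print(s)
a=snap('scene','scene0');b=snap('top','top0')
for c in(a,b):print({k:v for k,v in c.items() if k not in('img','s')},cam(c)[2])
im=np.hstack([cv2.imread('pics/top0.png')])
cv2.imwrite('pics/top0b.png',cv2.resize(im,(800,600),interpolation=cv2.INTER_CUBIC))
E
```

```text
pics
{'t': 0.0, 'joint_positions': array([-1.30108745e+00,  8.79279349e-02,  1.37225438e+00, -1.87028728e-05,
        1.68355564e+00, -1.03086313e-01]), 'qd': array([-0.00127472, -0.00061371,  0.00011863,  0.00017733,  0.0019231 ,
        0.0013792 ]), 'joint_torque': array([-9.68521490e-04, -3.40185463e+01, -3.02425754e+01,  7.16394070e-02,
        3.31741164e-02, -1.83108200e-04]), 'tcp_pos': array([ 0.20029054, -0.51211153,  0.40351843]), 'ee_rot': array([[ 9.31313739e-01,  3.64217478e-01, -5.89528047e-04],
       [ 3.64217899e-01, -9.31311477e-01,  2.06278804e-03],
       [ 2.02269223e-04, -2.13581951e-03, -9.99997699e-01]]), 'wrist_force': array([-0.06558636,  0.60432008,  0.24250273]), 'moment': array([-0.01786149, -0.01540582,  0.00021215]), 'finger_force': 0.0, 'grip_width': 1.0036206674714598}
{'vfov': 53.014107820756, 'cx': 254.58385970773932, 'cy': 188.430049016462, 'rvec': array([ 2.37604268,  0.81108222, -0.25048482]), 'tvec': array([-0.39634258, -0.21366388,  1.43886419])} [ 0.93229724 -0.59573679  1.02420183]
{'vfov': 45.30671392676418, 'cx': 261.5089029945449, 'cy': 186.56892084618187, 'rvec': array([ 2.17971406, -2.18943305,  0.0380629 ]), 'tvec': array([0.00753732, 0.50401518, 1.21279779])} [ 0.43765409 -0.01819016  1.23818198]
```

View pics/top0b.png

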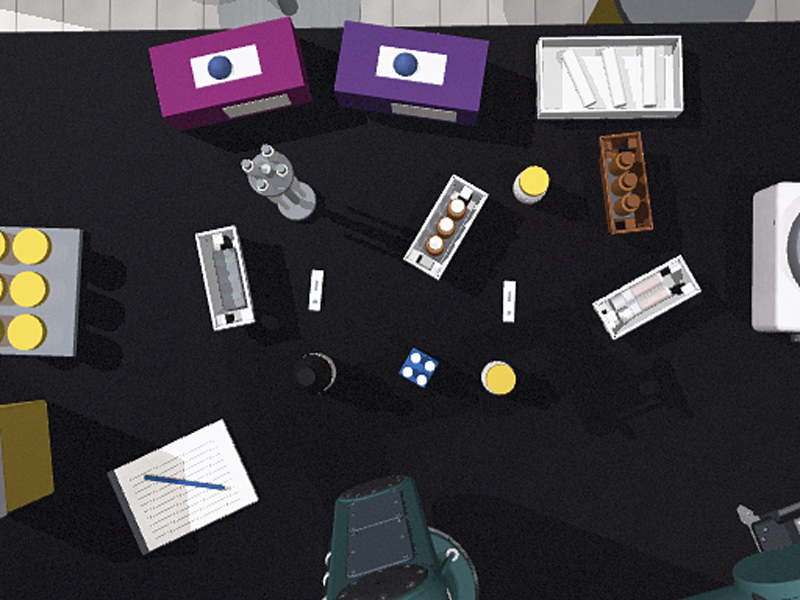

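View pics/scene0.png

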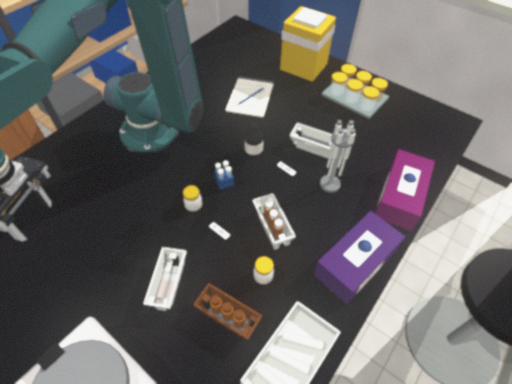

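The top view (800x600) shows three white trays:
- Brick tray at about (225,278).
- Bottle tray at about (445,227), white with amber bottles and white caps.
- Tube tray at about (647,297).

The brown box at (627,183) and the large white cassette box at (610,78) are decoys. I'll confirm this in an enlarged crop, which should also show which way the lugs face.

Run:
```python
from h import *
c=load('top0');im=cv2.imread('pics/top0.png')
t=[]
for n,(u,v) in dict(brick=(225,278),bottles=(445,227),tubes=(647,297)).items():
    u,v=int(u*.64),int(v*.64)
    t.append(cv2.resize(im[v-38:v+38,u-33:u+33],None,fx=4,fy=4,interpolation=cv2.INTER_CUBIC))
    m=cv2.inRange(im[v-38:v+38,u-38:u+38],(110,110,110),(255,255,255))
    k=cv2.morphologyEx(m,cv2.MORPH_CLOSE,np.ones((9,9)))
    cs=max(cv2.findContours(k,0,1)[0],key=cv2.contourArea)+np.array([u-38,v-38])
    r=cv2.minAreaRect(cs);w=px2w(c,cv2.boxPoints(r),.055)
    print(n,r,w[:,:2].mean(0).round(3),w[:,:2].round(3).tolist())
cv2.imwrite('pics/crop3.png',np.hstack(t))
for n,p,z in [('jarb',(540,180),.07),('jara',(500,375),.07),('blk',(315,375),.13),('rack',(420,367),.08),('ca',(317,290),.005),('cb',(509,301),.005),('pip',(297,205),.0)]:print(n,px2w(c,np.array(p)*.64,z)[0].round(3))
```

```text
brick ((144.0384521484375, 179.1923065185547), (67.46395111083984, 27.45625877380371), 78.69007110595703) [0.523 0.309] [[0.602, 0.362], [0.616, 0.292], [0.444, 0.256], [0.43, 0.326]]
bottles ((284.00946044921875, 146.28305053710938), (27.68164825439453, 67.31011199951172), 29.05460548400879) [ 0.606 -0.054] [[0.547, 0.02], [0.7, -0.066], [0.665, -0.128], [0.512, -0.043]]
tubes ((413.4960021972656, 189.99221801757812), (28.701152801513672, 73.17658996582031), 62.987335205078125) [ 0.491 -0.384] [[0.482, -0.285], [0.566, -0.453], [0.5, -0.484], [0.416, -0.317]]
jarb [ 0.683 -0.211  0.07 ]
jara [ 0.365 -0.143  0.07 ]
blk [0.37  0.148 0.13 ]
rack [ 0.379 -0.014  0.08 ]
ca [0.508 0.163 0.005]
cb [ 0.487 -0.166  0.005]
pip [0.657 0.199 0.   ]
```

View pics/crop3.png

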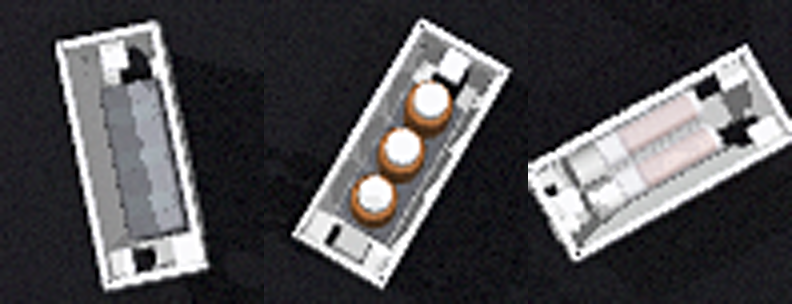

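The crop confirms the three white trays, left to right:
- **Brick:** one lug at the top end (115,60), two at the bottom.
- **Bottles:** one lug at the top right (455,65).
- **Tubes:** two lugs at the right end (735,65) and (765,130), so one lug at the left.

Next I'll go above the tube tray and check it with the wrist camera.

```bash
cat >> h.py <<'E'
def yaw(s=None):
    R=np.array((s or manip.sense())['ee_rot']); return np.degrees(np.arctan2(R[1,0],R[0,0]))
def go(x,y,z,yw=None):
    "print tool-frame delta (cm) for: shift at current attitude; and turn about tool z (deg)"
    s=manip.sense();R=np.array(s['ee_rot']);d=np.array([x,y,z])-s['tcp_pos']
    print('t %.2f'%s['t'],'tcp',s['tcp_pos'].round(4),'yaw %.2f'%yaw(s),'tilt',(np.degrees(R[:2,2])).round(2),'w %.3f'%s['grip_width'],'shift cm',(R.T@d*100).round(2),'turn',None if yw is None else round(-((yw-yaw(s)+180)%360-180),2))
E
python3 - <<'E'
from h import *
go(.46,-.40,.40,116.6)
c=snap('wrist','w0');print(np.array(c['mount']).round(3),c['vfov'],c['cx'],c['cy'])
E
```

```text
t 0.10 tcp [ 0.2003 -0.5121  0.4036] yaw 21.36 tilt [-0.03  0.11] w 0.999 shift cm [28.27 -0.98  0.37] turn -95.24
[[-0.001 -0.968 -0.252  0.072]
 [ 1.    -0.001 -0.001 -0.001]
 [ 0.    -0.252  0.968  0.021]
 [ 0.     0.     0.     1.   ]] 69.7264954439536 252.8938311209314 192.72850635806302
```

>>> play_rows(increments=[[[4, 0, 0], [0, 0, 0]], [[4, 0, 0], [0, 0, 0]], [[4, 0, 0], [0, 0, 0]], [[4, 0, 0], [0, 0, 0]], [[4, 0, 0], [0, 0, 0]], [[4, 0, 0], [0, 0, 0]], [[4, 0, 0], [0, 0, 0]], [[3, 0, 0], [0, 0, 0]]], claw=9.4)

```text
t: 1.15
tcp_pos: [0.4905, -0.3985, 0.404]
ee_rot: [[0.931, 0.365, -0.001], [0.365, -0.931, 0.001], [-0.0, -0.001, -1.0]]
wrist_force: [-1.0, -0.7, 0.7]
grip_width: 1.0
finger_force: 0.0
```

>>> play_rows(increments=[[[0, 0, 0], [0, 0, -10]], [[0, 0, 0], [0, 0, -10]], [[0, 0, 0], [0, 0, -10]], [[0, 0, 0], [0, 0, -10]], [[0, 0, 0], [0, 0, -10]], [[0, 0, 0], [0, 0, -10]], [[0, 0, 0], [0, 0, -10]], [[0, 0, 0], [0, 0, -10]], [[0, 0, 0], [0, 0, -10]], [[0, 0, 0], [0, 0, -5]]])

```text
t: 2.4
tcp_pos: [0.489, -0.3993, 0.404]
ee_rot: [[-0.447, 0.895, -0.001], [0.895, 0.447, 0.001], [0.001, -0.0, -1.0]]
wrist_force: [-0.8, 0.1, -0.6]
grip_width: 1.0
finger_force: 0.0
```

Run:
```python
from h import *
go(.491,-.384,.36,116.6)
c=snap('wrist','w1')
```

```text
t 2.40 tcp [ 0.489  -0.3993  0.404 ] yaw 116.55 tilt [-0.05  0.04] w 1.000 shift cm [1.28 0.87 4.4 ] turn -0.05
```

View pics/w1.png

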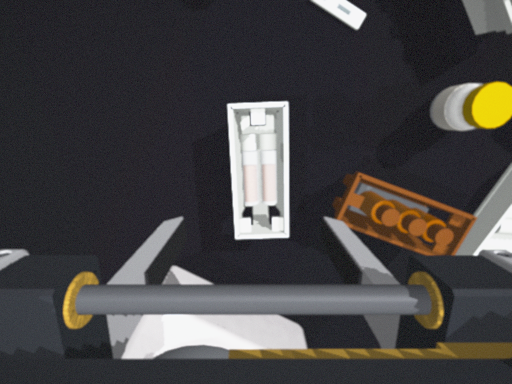

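The wrist view shows the tube tray at (228..290, 100..238). Its single lug is at the top (258,117) and its two lugs are at the bottom, so its x axis points along tool +x. I'll measure the rim next.

```bash
cat >> h.py <<'E'
def rim(c,box,z,th=115):
    u0,v0,u1,v1=box;im=c['img'][v0:v1,u0:u1]
    m=(im.min(2)>th).astype(np.uint8)*255
    k=cv2.morphologyEx(m,cv2.MORPH_CLOSE,np.ones((15,15)))
    n,l,st,_=cv2.connectedComponentsWithStats(k);i=1+np.argmax(st[1:,4])
    cs=max(cv2.findContours((l==i).astype(np.uint8),0,1)[0],key=cv2.contourArea).reshape(-1,2)+[u0,v0]
    w=px2w(c,cs,z)[:,:2]
    r=cv2.minAreaRect((w*1000).astype(np.float32));b=cv2.boxPoints(r)/1000
    e=[b[1]-b[0],b[2]-b[1]];L=max(e,key=np.linalg.norm)
    print('centre',(np.array(r[0])/1000).round(4),'size',np.round(r[1],1),'long axis deg %.2f'%(np.degrees(np.arctan2(L[1],L[0]))%180),'px',cs.min(0),cs.max(0))
    return b
E
python3 - <<'E'
from h import *
c=load('w1')
for t in(100,130,160):rim(c,(205,85,312,250),.06,t)
E
```

```text
centre [ 0.4894 -0.3848] size [ 70.4 165.7] long axis deg 118.38 px [227 101] [289 239]
centre [ 0.4894 -0.3846] size [ 69.7 165. ] long axis deg 118.64 px [227 101] [289 239]
centre [ 0.4896 -0.3847] size [ 68.5 164.4] long axis deg 118.59 px [227 101] [288 239]
```

>>> play_rows(increments=[[[0, 0, 0], [0, 0, -2]], [[0, 0, 0], [0, 0, 0]]])

```text
t: 2.7
tcp_pos: [0.489, -0.3993, 0.4045]
ee_rot: [[-0.475, 0.88, -0.0], [0.88, 0.475, 0.0], [0.0, -0.0, -1.0]]
wrist_force: [0.5, 0.7, 0.1]
grip_width: 1.001
finger_force: 0.0
```

```bash
python3 -c "
from h import *
go(.4895,-.3847,.231,118.6)"
```

```text
t 2.70 tcp [ 0.489  -0.3993  0.4045] yaw 118.33 tilt [-0.01  0.01] w 1.001 shift cm [ 1.26  0.74 17.35] turn -0.27
```

>>> play_rows(increments=[[[0.63, 0.37, 0], [0, 0, -0.2]], [[0.63, 0.37, 0], [0, 0, 0]], [[0, 0, 3], [0, 0, 0]], [[0, 0, 3], [0, 0, 0]], [[0, 0, 3], [0, 0, 0]], [[0, 0, 3], [0, 0, 0]], [[0, 0, 3], [0, 0, 0]], [[0, 0, 1.5], [0, 0, 0]], [[0, 0, 0.8], [0, 0, 0]], [[0, 0, 0], [0, 0, 0]]])

```text
t: 3.95
tcp_pos: [0.4897, -0.3847, 0.232]
ee_rot: [[-0.478, 0.878, 0.0], [0.878, 0.478, -0.0], [-0.0, 0.0, -1.0]]
wrist_force: [-0.6, -0.3, 0.5]
grip_width: 1.004
finger_force: 0.0
```

>>> play_rows(increments=[[[0, 0, 0], [0, 0, 0]], [[0, 0, 0], [0, 0, 0]], [[0, 0, 0], [0, 0, 0]], [[0, 0, 0], [0, 0, 0]], [[0, 0, 0], [0, 0, 0]], [[0, 0, 0], [0, 0, 0]]], claw=5.5)

```text
t: 4.7
tcp_pos: [0.4899, -0.3848, 0.2325]
ee_rot: [[-0.478, 0.878, 0.001], [0.878, 0.478, -0.001], [-0.001, 0.001, -1.0]]
wrist_force: [0.6, 0.2, 3.3]
grip_width: 0.72
finger_force: 30.0
```

>>> play_rows(increments=[[[0, 0, -0.5], [0, 0, 0]], [[0, 0, -1], [0, 0, 0]], [[0, 0, -2], [0, 0, 0]], [[0, 0, -3], [0, 0, 0]], [[0, 0, -3], [0, 0, 0]], [[0, 0, -3], [0, 0, 0]], [[0, 0, -3], [0, 0, 0]], [[0, 0, -2.5], [0, 0, 0]], [[0, 0, -1], [0, 0, 0]], [[0, 0, 0], [0, 0, 0]]])

```text
t: 5.95
tcp_pos: [0.4894, -0.3847, 0.4228]
ee_rot: [[-0.478, 0.878, 0.001], [0.878, 0.478, -0.001], [-0.002, 0.0, -1.0]]
wrist_force: [-0.5, -1.2, -3.9]
grip_width: 0.718
finger_force: 30.0
```

>>> play_rows(increments=[[[1.4, 0.5, 0], [0, 0, 0]], [[2.8, 1, 0], [0, 0, 0]], [[3.5, 1.4, 0], [0, 0, 0]], [[3.5, 1.4, 0], [0, 0, 0]], [[3.5, 1.4, 0], [0, 0, 0]], [[3.5, 1.4, 0], [0, 0, 0]], [[3.5, 1.4, 0], [0, 0, 0]], [[2.8, 1, 0], [0, 0, 0]], [[1.4, 0.5, 0], [0, 0, 0]], [[0, 0, 0], [0, 0, 0]]])

```text
t: 7.2
tcp_pos: [0.4532, -0.1086, 0.4212]
ee_rot: [[-0.48, 0.878, -0.001], [0.878, 0.48, -0.0], [0.0, -0.001, -1.0]]
wrist_force: [-0.8, -0.5, -2.9]
grip_width: 0.721
finger_force: 30.0
```

>>> play_rows(increments=[[[0, 0, 0], [0, 0, -4]], [[0, 0, 0], [0, 0, -8]], [[0, 0, 0], [0, 0, -9]], [[0, 0, 0], [0, 0, -9]], [[0, 0, 0], [0, 0, -9]], [[0, 0, 0], [0, 0, -9]], [[0, 0, 0], [0, 0, -9]], [[0, 0, 0], [0, 0, -8]], [[0, 0, 0], [0, 0, -8]], [[0, 0, 0], [0, 0, 0]]])

```text
t: 8.45
tcp_pos: [0.4537, -0.1104, 0.4213]
ee_rot: [[-0.98, -0.197, -0.001], [-0.197, 0.98, -0.0], [0.001, -0.0, -1.0]]
wrist_force: [0.2, -0.7, -3.0]
grip_width: 0.722
finger_force: 30.0
```

```bash
python3 -c "
from h import *
go(.41,.16,.42,192);go(.50,.43,.42,192)
print(manip.sense()['joint_positions'].round(2))"
```

```text
t 8.45 tcp [ 0.4537 -0.1104  0.4213] yaw -168.62 tilt [-0.04 -0.02] w 0.722 shift cm [-1.05 27.37  0.12] turn -0.62
t 8.45 tcp [ 0.4537 -0.1104  0.4213] yaw -168.62 tilt [-0.04 -0.02] w 0.722 shift cm [-15.2   52.06   0.1 ] turn -0.62
[-0.36 -0.1   1.53 -0.    1.72 -2.13]
```

>>> play_rows(increments=[[[0, 1.4, 0], [0, 0, 0]], [[0, 2.5, 0], [0, 0, 0]], [[0, 3.5, 0], [0, 0, 0]], [[0, 4, 0], [0, 0, 0]], [[0, 4, 0], [0, 0, 0]], [[0, 4, 0], [0, 0, 0]], [[-0.5, 4, 0], [0, 0, 0]], [[-1.5, 3.5, 0], [0, 0, 0]], [[-2, 3.5, 0], [0, 0, 0]], [[-2, 3.5, 0], [0, 0, 0]]])

```text
t: 9.7
tcp_pos: [0.4439, 0.2365, 0.4218]
ee_rot: [[-0.98, -0.2, 0.0], [-0.2, 0.98, 0.0], [-0.0, 0.0, -1.0]]
wrist_force: [0.8, -0.5, -3.6]
grip_width: 0.721
finger_force: 30.0
```

>>> play_rows(increments=[[[-2, 3.5, 0], [0, 0, 0]], [[-2, 3.5, 0], [0, 0, 0]], [[-2, 3.5, 0], [0, 0, 0]], [[-1.5, 3, 0], [0, 0, 0]], [[-1, 2.5, 0], [0, 0, 0]], [[-0.5, 1.5, 0], [0, 0, -0.6]], [[0, 0.5, 0], [0, 0, 0]], [[0, 0, 0], [0, 0, 0]]])

```text
t: 10.7
tcp_pos: [0.4962, 0.4289, 0.4217]
ee_rot: [[-0.978, -0.21, -0.0], [-0.21, 0.978, -0.001], [0.0, -0.001, -1.0]]
wrist_force: [0.4, -0.8, -2.7]
grip_width: 0.717
finger_force: 30.0
```

Run:
```python
from h import *
go(.523,.309,.42,192)
c=snap('wrist','w2')
print(w2px(c,[[.523,.309,.06],[.609,.327,.06],[.437,.291,.06]]).round())
```

```text
t 10.70 tcp [0.4962 0.4289 0.4217] yaw -167.85 tilt [-0.01 -0.04] w 0.717 shift cm [ -0.1  -12.29   0.18] turn 0.15
[[156. 182.]
 [161. 246.]
 [149. 110.]]
```

View pics/w2.png

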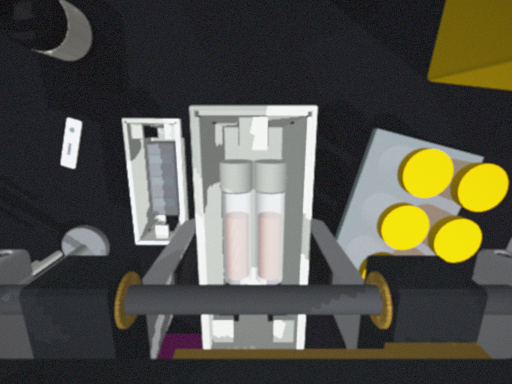

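The wrist view shows the brick tray at (122..188, 118..245), with its one-lug end at the bottom (far side). The held tube tray is in the centre with its one lug at the top, so it is turned half round as required. I'll fit the clean left, top and bottom rim edges of the brick tray.

Run:
```python
from h import *
c=load('w2');g=c['img'].min(2).astype(float)
def ln(p):
    w=px2w(c,np.array(p),.06)[:,:2];vx,vy,x,y=cv2.fitLine(w.astype(np.float32),cv2.DIST_HUBER,0,.001,.001).ravel()
    return np.array([x,y]),np.array([vx,vy])
T=105
L=[(100+np.argmax(g[v,100:185]>T)-.5,v) for v in range(130,235)]
Tp=[(u,100+np.argmax(g[100:160,u]>T)-.5) for u in range(130,176)]
B=[(u,260-np.argmax(g[260:200:-1,u]>T)+.5) for u in range(142,160)]
print(L[::25],Tp[::15],B[::5])
(l,ld),(t,td),(b,bd)=ln(L),ln(Tp),ln(B)
if ld[0]<0:ld=-ld
n=np.array([ld[1],-ld[0]])   # to the right looking along +x -> -y side
print('ang',np.degrees(np.arctan2(ld[1],ld[0])),'top ang',np.degrees(np.arctan2(td[1],td[0])),np.degrees(np.arctan2(bd[1],bd[0])))
# brick left in image = -y side (tool y = world +y to right)
for s in(-1,1):print(s,(l+0*ld),n)
a=(t-l)@ld;e=(b-l)@ld
X=lambda q,d: l+ld*np.linalg.solve(np.c_[ld,-d],q-l)[0]
p,q=X(t,td),X(b,bd);print('corners',p,q,'len',np.linalg.norm(p-q))
nn=np.array([-ld[1],ld[0]]);print('centre',(p+q)/2+.034*nn)
# held tray in this image: its top edge & sides at z=tcp-.18+.009 (unknown): width check
```

```text
[(np.float64(122.5), 130), (np.float64(124.5), 155), (np.float64(127.5), 180), (np.float64(130.5), 205), (np.float64(132.5), 230)] [(130, np.float64(117.5)), (145, np.float64(117.5)), (160, np.float64(117.5)), (175, np.float64(117.5))] [(142, np.float64(244.5)), (147, np.float64(244.5)), (152, np.float64(244.5)), (157, np.float64(260.5))]
ang 11.448088 top ang -77.916176 -77.909775
-1 [0.5218695 0.2728201] [ 0.19848001 -0.9801049 ]
1 [0.5218695 0.2728201] [ 0.19848001 -0.9801049 ]
corners [0.45269638 0.25881192] [0.61415124 0.29150796] len 0.16473222
centre [0.52667546 0.3084835 ]
```

Run:
```python
from h import *
c=load('w2');g=c['img'].min(2)
v=[80+np.argmax(g[80:130,u]>105)-.5 for u in(215,250,300)];print(v)
w=px2w(c,[(215,v[0]),(250,v[1]),(300,v[2])],c['s']['tcp_pos'][2]-.1725)
print(((w-c['s']['tcp_pos'])@c['s']['ee_rot']).round(4))
go(.5265,.3085,.42,191.8)
```

```text
[np.float64(104.5), np.float64(104.5), np.float64(104.5)]
[[ 0.0823 -0.0192  0.1725]
 [ 0.0823 -0.0008  0.1725]
 [ 0.0823  0.0255  0.1725]]
t 10.75 tcp [0.4963 0.4286 0.4219] yaw -167.88 tilt [ 0.01 -0.03] w 0.717 shift cm [ -0.43 -12.37   0.19] turn 0.32
```

>>> play_rows(increments=[[[0, -1.5, 0], [0, 0, 0.3]], [[0, -3, 0], [0, 0, 0]], [[-0.2, -3, 0], [0, 0, 0]], [[-0.2, -3, 0], [0, 0, 0]], [[0, -1.4, 0], [0, 0, 0]], [[0, -0.5, 0], [0, 0, 0]], [[0, 0, 0], [0, 0, 0]]])

```text
t: 11.62
tcp_pos: [0.5258, 0.3086, 0.4218]
ee_rot: [[-0.979, -0.205, 0.0], [-0.205, 0.979, 0.0], [-0.0, 0.0, -1.0]]
wrist_force: [0.2, 0.9, -3.3]
grip_width: 0.717
finger_force: 30.0
```

>>> play_rows(increments=[[[0, 0, 1], [0, 0, 0]], [[0, 0, 2], [0, 0, 0]], [[0, 0, 2], [0, 0, 0]], [[0, 0, 2], [0, 0, 0]], [[0, 0, 2], [0, 0, 0]], [[0, 0, 1], [0, 0, 0]], [[0, 0, 0.5], [0, 0, 0]], [[0, 0, 0], [0, 0, 0]]])

```text
t: 12.62
tcp_pos: [0.5259, 0.3088, 0.3167]
ee_rot: [[-0.979, -0.206, 0.0], [-0.206, 0.979, -0.0], [-0.0, -0.0, -1.0]]
wrist_force: [-0.4, 0.9, -3.9]
grip_width: 0.723
finger_force: 30.0
```

Run:
```python
from h import *
go(.5265,.3085,.2845,191.8)
print(manip.sense()['wrist_force'])
```

```text
t 12.62 tcp [0.5259 0.3088 0.3167] yaw -168.12 tilt [ 0.01 -0.  ] w 0.723 shift cm [-0.05 -0.04  3.22] turn 0.08
[-0.40524618  0.85554736 -3.8531222 ]
```

>>> play_rows(increments=[[[0, 0, 0.6], [0, 0, 0]], [[0, 0, 0.6], [0, 0, 0]], [[0, 0, 0.6], [0, 0, 0]], [[0, 0, 0.4], [0, 0, 0]], [[0, 0, 0.3], [0, 0, 0]], [[0, 0, 0.3], [0, 0, 0]], [[0, 0, 0.2], [0, 0, 0]], [[0, 0, 0], [0, 0, 0]]])

```text
t: 13.62
tcp_pos: [0.5259, 0.3085, 0.2865]
ee_rot: [[-0.979, -0.206, -0.0], [-0.206, 0.979, -0.0], [0.0, -0.0, -1.0]]
wrist_force: [0.1, 0.3, -2.9]
grip_width: 0.721
finger_force: 30.0
```

>>> play_rows(increments=[[[0, 0, 0.15], [0, 0, 0]], [[0, 0, 0], [0, 0, 0]], [[0, 0, 0], [0, 0, 0]]])

```text
t: 14.0
tcp_pos: [0.5259, 0.3086, 0.2852]
ee_rot: [[-0.979, -0.206, 0.0], [-0.206, 0.979, -0.0], [-0.0, -0.0, -1.0]]
wrist_force: [0.6, -0.3, -3.4]
grip_width: 0.716
finger_force: 30.0
```

>>> play_rows(increments=[[[0, 0, 0.1], [0, 0, 0]], [[0, 0, 0.1], [0, 0, 0]], [[0, 0, 0], [0, 0, 0]], [[0, 0, 0], [0, 0, 0]]])

```text
t: 14.5
tcp_pos: [0.5259, 0.3086, 0.2845]
ee_rot: [[-0.979, -0.205, 0.001], [-0.205, 0.979, 0.0], [-0.001, 0.0, -1.0]]
wrist_force: [-2.8, -1.9, 6.3]
grip_width: 0.722
finger_force: 30.0
```

>>> play_rows(increments=[[[0, 0, 0], [0, 0, 0]], [[0, 0, 0], [0, 0, 0]], [[0, 0, 0], [0, 0, 0]], [[0, 0, 0], [0, 0, 0]], [[0, 0, 0], [0, 0, 0]]], claw=9.4)

```text
t: 15.12
tcp_pos: [0.5259, 0.3086, 0.283]
ee_rot: [[-0.979, -0.206, -0.0], [-0.206, 0.979, -0.0], [0.0, -0.0, -1.0]]
wrist_force: [-0.1, -1.0, -0.8]
grip_width: 0.993
finger_force: 0.0
```

>>> play_rows(increments=[[[0, 0, -0.5], [0, 0, 0]], [[0, 0, -2], [0, 0, 0]], [[0, 0, -3], [0, 0, 0]], [[0, 0, -4], [0, 0, 0]], [[0, 0, -4], [0, 0, 0]], [[0, 0, -2], [0, 0, 0]], [[0, 0, 0], [0, 0, 0]], [[0, 0, 0], [0, 0, 0]]])

```text
t: 16.12
tcp_pos: [0.5258, 0.3085, 0.4369]
ee_rot: [[-0.979, -0.206, -0.002], [-0.206, 0.979, -0.001], [0.002, -0.0, -1.0]]
wrist_force: [1.0, -0.3, 0.2]
grip_width: 1.001
finger_force: 0.0
```

Run:
```python
from h import *
c=snap('wrist','w3')
go(.606,-.054,.45,151)
print(w2px(c,[[.5265,.3085,.112]]).round())
for t in(115,150):rim(c,(180,60,330,265),.112,t)
```

```text
t 16.18 tcp [0.5259 0.3085 0.4363] yaw -168.14 tilt [-0.15 -0.08] w 1.001 shift cm [ -0.39 -37.13  -1.34] turn 40.86
[[252. 189.]]
centre [0.5256 0.3093] size [165.3  70.3] long axis deg 11.80 px [221 113] [286 255]
centre [0.525 0.309] size [164.   69.4] long axis deg 11.80 px [221 113] [285 254]
```

View pics/w3.png

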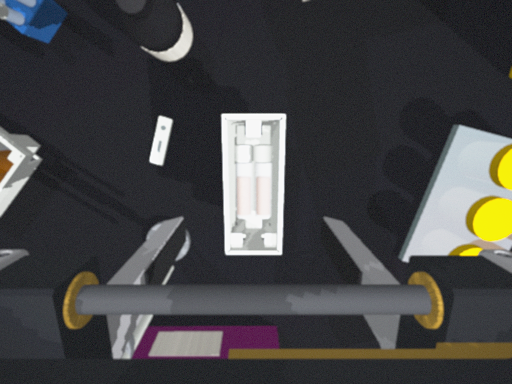

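The wrist view shows the tube tray stacked and centred at (252,184), single lug at the top and level. It measures within about 1 mm of the brick tray centre. Next is the bottle tray, keeping clear of the pipette stand.

>>> play_rows(increments=[[[2, -1.5, 0], [0, 0, 0]], [[2, -3, 0], [0, 0, 0]], [[2, -4, 0], [0, 0, 0]], [[0, -4, 0], [0, 0, 0]], [[0, -4, 0], [0, 0, 0]], [[0, -4, 0], [0, 0, 0]], [[0, -4, 0], [0, 0, 0]], [[0, -4, 0], [0, 0, 0]], [[-2, -4, 0], [0, 0, 0]], [[-2, -3, 0], [0, 0, 0]]])

```text
t: 17.42
tcp_pos: [0.5797, -0.0446, 0.4364]
ee_rot: [[-0.979, -0.204, -0.003], [-0.204, 0.979, 0.0], [0.003, 0.001, -1.0]]
wrist_force: [-0.5, 0.3, -0.1]
grip_width: 0.999
finger_force: 0.0
```

>>> play_rows(increments=[[[-2, -1.5, 0], [0, 0, 8]], [[0, 0, 0], [0, 0, 9]], [[0, 0, 0], [0, 0, 9]], [[0, 0, 0], [0, 0, 9]], [[0, 0, 0], [0, 0, 5]], [[0, 0, 0], [0, 0, 0]], [[0, 0, 0], [0, 0, 0]]])

```text
t: 18.3
tcp_pos: [0.602, -0.0535, 0.4372]
ee_rot: [[-0.882, 0.471, -0.002], [0.471, 0.882, 0.0], [0.002, -0.001, -1.0]]
wrist_force: [0.8, 0.4, 0.5]
grip_width: 0.999
finger_force: 0.0
```

Run:
```python
from h import *
c=snap('wrist','w4')
go(.606,-.054,.44,151)
print(w2px(c,[[.606,-.054,.06]]).round())
for t in(115,150):rim(c,(180,60,330,265),.06,t)
```

```text
t 18.35 tcp [ 0.602  -0.0535  0.4375] yaw 151.92 tilt [-0.07  0.01] w 1.001 shift cm [-0.38  0.15 -0.25] turn 0.92
[[254. 182.]]
centre [ 0.6084 -0.0572] size [ 70.8 165.7] long axis deg 148.97 px [225 120] [283 243]
centre [ 0.6083 -0.0571] size [ 69.1 165.3] long axis deg 149.05 px [226 120] [283 243]
```

View pics/w4.png

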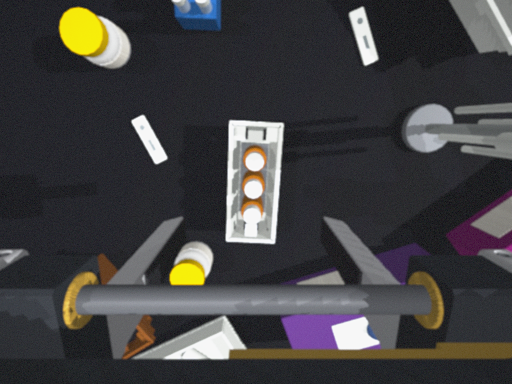

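The wrist view shows the bottle tray at (225..283, 120..243), white with amber bottles and white caps. Its two lugs are at the top and its single lug is at the bottom (251,228), so its x axis points at -31°, along tool -x.

>>> play_rows(increments=[[[0, 0, 0], [0, 0, 2.9]], [[0, 0, 0], [0, 0, 0]]])

```text
t: 18.6
tcp_pos: [0.6019, -0.0535, 0.438]
ee_rot: [[-0.857, 0.515, -0.0], [0.515, 0.857, -0.0], [0.0, -0.0, -1.0]]
wrist_force: [-0.0, 0.3, -0.4]
grip_width: 1.0
finger_force: 0.0
```

```bash
python3 -c "
from h import *
go(.6083,-.0571,.232,149.05)"
```

```text
t 18.60 tcp [ 0.6019 -0.0535  0.438 ] yaw 149.02 tilt [-0.01 -0.  ] w 1.000 shift cm [-7.30e-01  2.00e-02  2.06e+01] turn -0.03
```

>>> play_rows(increments=[[[-0.7, 0, 1], [0, 0, 0]], [[0, 0, 3], [0, 0, 0]], [[0, 0, 4], [0, 0, 0]], [[0, 0, 4], [0, 0, 0]], [[0, 0, 3], [0, 0, 0]], [[0, 0, 3], [0, 0, 0]], [[0, 0, 1.6], [0, 0, 0]], [[0, 0, 1], [0, 0, 0]], [[0, 0, 0], [0, 0, 0]]])

```text
t: 19.73
tcp_pos: [0.608, -0.0572, 0.2319]
ee_rot: [[-0.857, 0.516, -0.0], [0.516, 0.857, -0.0], [0.0, -0.0, -1.0]]
wrist_force: [-0.4, 0.6, 0.6]
grip_width: 0.998
finger_force: 0.0
```

>>> play_rows(increments=[[[0, 0, 0], [0, 0, 0]], [[0, 0, 0], [0, 0, 0]], [[0, 0, 0], [0, 0, 0]], [[0, 0, 0], [0, 0, 0]], [[0, 0, 0], [0, 0, 0]], [[0, 0, 0], [0, 0, 0]]], claw=5.5)

```text
t: 20.48
tcp_pos: [0.6082, -0.0571, 0.233]
ee_rot: [[-0.857, 0.516, 0.001], [0.516, 0.857, -0.0], [-0.001, 0.001, -1.0]]
wrist_force: [0.1, 1.3, 4.2]
grip_width: 0.721
finger_force: 30.0
```

>>> play_rows(increments=[[[0, 0, -0.5], [0, 0, 0]], [[0, 0, -1], [0, 0, 0]], [[0, 0, -2], [0, 0, 0]], [[0, 0, -3], [0, 0, 0]], [[0, 0, -3], [0, 0, 0]], [[0, 0, -3], [0, 0, 0]], [[0, 0, -3], [0, 0, 0]], [[0, 0, -3], [0, 0, 0]], [[0, 0, -2], [0, 0, 0]], [[0, 0, -1], [0, 0, 0]]])

```text
t: 21.72
tcp_pos: [0.6078, -0.0571, 0.4483]
ee_rot: [[-0.857, 0.516, 0.001], [0.516, 0.857, -0.0], [-0.001, 0.0, -1.0]]
wrist_force: [0.2, 0.9, -4.2]
grip_width: 0.72
finger_force: 30.0
```

>>> play_rows(increments=[[[1, 0, 0], [0, 0, 0]], [[2, 0, 0], [0, 0, 0]], [[3, 0, 0], [0, 0, 0]], [[3, 0, 0], [0, 0, 0]], [[3, 0, 0], [0, 0, 0]], [[3, 0, 0], [0, 0, 0]], [[3, 0, 0], [0, 0, 0]], [[2, 0, 0], [0, 0, 0]], [[1.5, 0, 0], [0, 0, 0]], [[0, 0, 0], [0, 0, 0]]])

```text
t: 22.98
tcp_pos: [0.4232, 0.0541, 0.4472]
ee_rot: [[-0.857, 0.515, 0.001], [0.515, 0.857, -0.0], [-0.001, 0.0, -1.0]]
wrist_force: [0.6, 0.0, -4.4]
grip_width: 0.719
finger_force: 30.0
```

>>> play_rows(increments=[[[0, 0, 0], [0, 0, -2]], [[0, 0, 0], [0, 0, -4]], [[0, 0, 0], [0, 0, -6]], [[0, 0, 0], [0, 0, -6]], [[0, 0, 0], [0, 0, -6]], [[0, 0, 0], [0, 0, -6]], [[0, 0, 0], [0, 0, -6]], [[0, 0, 0], [0, 0, -4]], [[0, 0, 0], [0, 0, -2.8]], [[0, 0, 0], [0, 0, 0]]])

```text
t: 24.22
tcp_pos: [0.4244, 0.0533, 0.4469]
ee_rot: [[-0.979, -0.203, -0.0], [-0.203, 0.979, -0.0], [0.0, -0.0, -1.0]]
wrist_force: [-0.2, -0.1, -3.9]
grip_width: 0.722
finger_force: 30.0
```

Run:
```python
from h import *
go(.42,.25,.45,191.8)
c=snap('wrist','w5')
```

```text
t 24.23 tcp [0.4244 0.0533 0.4469] yaw -168.28 tilt [-0.02 -0.02] w 0.722 shift cm [-3.56 19.35 -0.32] turn -0.08
```

View pics/w5.png

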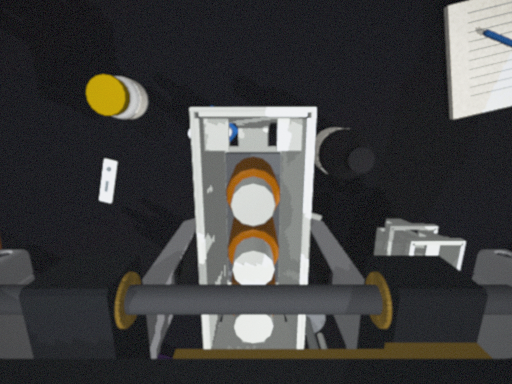

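The wrist view shows the bottle tray held level, with its two-lug end at the top. The stack is visible at the right edge (420,240).

>>> play_rows(increments=[[[0, 1, 0], [0, 0, 0]], [[0, 2, 0], [0, 0, 0]], [[-0.5, 3, 0], [0, 0, 0]], [[-0.5, 3, 0], [0, 0, 0]], [[-0.5, 3, 0], [0, 0, 0]], [[-0.5, 3, 0], [0, 0, 0]], [[-0.5, 2, 0], [0, 0, 0]], [[-1, 1.5, 0], [0, 0, 0]], [[-1, 1, 0], [0, 0, 0]], [[-1.5, 1, 0], [0, 0, 0]]])

```text
t: 25.52
tcp_pos: [0.4413, 0.2672, 0.4471]
ee_rot: [[-0.979, -0.203, 0.0], [-0.203, 0.979, -0.0], [-0.0, -0.0, -1.0]]
wrist_force: [0.2, 0.1, -3.6]
grip_width: 0.722
finger_force: 30.0
```

>>> play_rows(increments=[[[-2, 0.5, 0], [0, 0, 0]], [[-2, 0.5, 0], [0, 0, 0]], [[-2, 0.5, 0], [0, 0, 0]], [[-1.5, 0.5, 0], [0, 0, 0]], [[-1, 0.3, 0], [0, 0, 0]], [[-0.5, 0, 0], [0, 0, 0]], [[0, 0, 0], [0, 0, 0]], [[0, 0, 0], [0, 0, 0]]])

```text
t: 26.52
tcp_pos: [0.5238, 0.3073, 0.4474]
ee_rot: [[-0.979, -0.204, 0.0], [-0.204, 0.979, -0.0], [-0.0, -0.0, -1.0]]
wrist_force: [0.0, -0.1, -5.0]
grip_width: 0.718
finger_force: 30.0
```

Run:
```python
from h import *
c=load('w5');g=c['img'].min(2)
v=[80+np.argmax(g[80:130,u]>105)-.5 for u in(215,250,300)]
w=px2w(c,[(215,v[0]),(250,v[1]),(300,v[2])],c['s']['tcp_pos'][2]-.1725)
print(v,((w-c['s']['tcp_pos'])@c['s']['ee_rot']).round(4))
go(.5255,.309,.3365,191.8)
```

```text
[np.float64(106.5), np.float64(105.5), np.float64(105.5)] [[ 0.0813 -0.0193  0.1725]
 [ 0.0818 -0.0008  0.1725]
 [ 0.0818  0.0255  0.1725]]
t 26.52 tcp [0.5238 0.3073 0.4474] yaw -168.25 tilt [ 0.   -0.01] w 0.718 shift cm [-0.2   0.13 11.09] turn -0.05
```

>>> play_rows(increments=[[[-0.2, 0.1, 1], [0, 0, 0]], [[0, 0, 2], [0, 0, 0]], [[0, 0, 2], [0, 0, 0]], [[0, 0, 1.5], [0, 0, 0]], [[0, 0, 1], [0, 0, 0]], [[0, 0, 0.5], [0, 0, 0]], [[0, 0, 0], [0, 0, 0]]])

```text
t: 27.4
tcp_pos: [0.5259, 0.3089, 0.3672]
ee_rot: [[-0.979, -0.204, 0.0], [-0.204, 0.979, -0.0], [-0.0, -0.0, -1.0]]
wrist_force: [-0.9, -0.1, -5.1]
grip_width: 0.721
finger_force: 30.0
```

>>> play_rows(increments=[[[0, 0, 0.5], [0, 0, 0]], [[0, 0, 0.6], [0, 0, 0]], [[0, 0, 0.6], [0, 0, 0]], [[0, 0, 0.4], [0, 0, 0]], [[0, 0, 0.3], [0, 0, 0]], [[0, 0, 0.2], [0, 0, 0]], [[0, 0, 0.2], [0, 0, 0]], [[0, 0, 0], [0, 0, 0]]])

```text
t: 28.4
tcp_pos: [0.5259, 0.3089, 0.339]
ee_rot: [[-0.979, -0.204, -0.0], [-0.204, 0.979, -0.0], [0.0, -0.0, -1.0]]
wrist_force: [0.2, 0.1, -4.4]
grip_width: 0.719
finger_force: 30.0
```

>>> play_rows(increments=[[[0, 0, 0.15], [0, 0, 0]], [[0, 0, 0.1], [0, 0, 0]], [[0, 0, 0], [0, 0, 0]], [[0, 0, 0], [0, 0, 0]]])

```text
t: 28.9
tcp_pos: [0.5259, 0.3089, 0.3372]
ee_rot: [[-0.979, -0.204, 0.001], [-0.204, 0.979, 0.0], [-0.001, 0.0, -1.0]]
wrist_force: [-1.4, -0.6, -1.1]
grip_width: 0.718
finger_force: 30.0
```

>>> play_rows(increments=[[[0, 0, 0.08], [0, 0, 0]], [[0, 0, 0], [0, 0, 0]], [[0, 0, 0], [0, 0, 0]]])

```text
t: 29.28
tcp_pos: [0.5259, 0.3089, 0.337]
ee_rot: [[-0.979, -0.204, 0.001], [-0.204, 0.979, 0.0], [-0.001, 0.0, -1.0]]
wrist_force: [-2.3, -0.8, 4.3]
grip_width: 0.718
finger_force: 30.0
```

>>> play_rows(increments=[[[0, 0, 0], [0, 0, 0]], [[0, 0, 0], [0, 0, 0]], [[0, 0, 0], [0, 0, 0]], [[0, 0, 0], [0, 0, 0]], [[0, 0, 0], [0, 0, 0]]], claw=9.4)

```text
t: 29.9
tcp_pos: [0.5259, 0.3089, 0.3357]
ee_rot: [[-0.979, -0.204, -0.0], [-0.204, 0.979, -0.0], [0.0, -0.0, -1.0]]
wrist_force: [-0.5, 0.3, 0.4]
grip_width: 0.996
finger_force: 0.0
```

>>> play_rows(increments=[[[0, 0, -0.5], [0, 0, 0]], [[0, 0, -2], [0, 0, 0]], [[0, 0, -3], [0, 0, 0]], [[0, 0, -4], [0, 0, 0]], [[0, 0, -3], [0, 0, 0]], [[0, 0, 0], [0, 0, 0]], [[0, 0, 0], [0, 0, 0]]])

```text
t: 30.78
tcp_pos: [0.5259, 0.3089, 0.4594]
ee_rot: [[-0.979, -0.204, -0.002], [-0.204, 0.979, -0.001], [0.002, -0.001, -1.0]]
wrist_force: [0.4, 0.7, -0.7]
grip_width: 1.0
finger_force: 0.0
```

Run:
```python
from h import *
c=snap('wrist','w6')
go(.5255,.309,.46,191.8)
for t in(115,150):rim(c,(170,60,345,280),.164,t)
a=snap('scene','scene1')
i=cv2.imread('pics/scene1.png')[70:220,230:400]
cv2.imwrite('pics/final.png',np.hstack([cv2.resize(i,(435,384),interpolation=cv2.INTER_CUBIC),cv2.imread('pics/w6.png')[:,100:460]]))
```

```text
t 30.82 tcp [0.5259 0.3089 0.4587] yaw -168.24 tilt [-0.17 -0.09] w 0.998 shift cm [ 0.04  0.01 -0.13] turn -0.04
centre [0.5263 0.3097] size [165.1  70. ] long axis deg 11.84 px [217 113] [289 268]
centre [0.5257 0.3096] size [163.9  69.2] long axis deg 11.70 px [218 113] [288 267]
```

View pics/final.png

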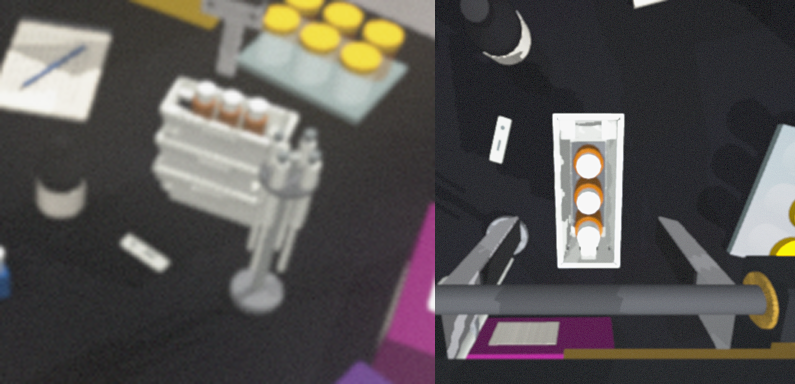

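The scene crop shows the three trays stacked evenly and level at (225,150). The wrist crop shows the bottle tray centred within 1 mm, and the gripper is clear above it.

```bash
python3 -c "
from h import *
print(manip.finish_job())"
```

```text
the job is handed in; nothing more can be done
None
```

I handed the job in with the tube tray on the brick tray and the bottle tray on top, each turned half round, level and centred to about 1 mm by the last camera check, no bystander touched that I could see, about 31 s used; the station returned no verdict.

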